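# Stamp the sign-off box of the lab notebook

### The arm

A 6-joint arm with a two-finger parallel gripper is mounted at the origin on a cart in front of the work surface, level with it; the furniture and walls round the work are solid. World frame = base frame: x ahead of the robot, y to its left, z up, the work surface at z = 0. Lengths are in m, angles in degrees, forces in N, time in s.
With the tool pointing down it reaches from about 0.4 to 0.825 m from the base axis. Payload 7 kg.
Tool frame: the origin (TCP) lies midway between the tips of the shut fingers; the grasp point (between the pads) lies r.grasp_offset behind it (r.grasp_offset is the distance from the TCP to the grasp point, in m); z points along the fingers, y is the direction in which the jaws open and shut (so a half turn about z gives the same grasp; the last joint's range is limited). The gripper opens to 88 mm and grips with 3 to 60 N. Pads are 19 mm wide; open, the fingers measure 130 mm over their backs; the gripper's body (78 mm by 193 mm) begins 47 mm behind the grasp point.
Start: joints at [87.038, 20.546, 0.682, 0, -70.136, -16.507], TCP at [0.225, 0.636, 0.227] pointing down, gripper open.
Joint ranges: [-176.03, 176.03], [-82.01, 121.73], [-58.28, 71.71], [-173.87, 95.51], [-174.79, -0.11], [-173.66, 173.66]. Speed limits (degrees/s): [136.94, 136.94, 172.46, 180, 180, 180].

### API

Orientations are given as [roll, pitch, yaw] about the fixed x, y, z axes, in that order (R = Rz(yaw) Ry(pitch) Rx(roll)).
In Python, from plant import status, imaging, r gives the robot as it stands.
- The arm moves only by the tool apply_moves, never from a script. Its argument "moves" is a list of rows, each a list of 6 numbers: the shift along the tool's x, y, z in units of 200 mm (1.0 is 200 mm), then the turn, a rotation vector about the tool's x, y, z in units of 90 degrees (1.0 is 90 degrees). In form: [[tx, ty, tz, rx, ry, rz], ...]. A call has 1 to 12 rows; each row is the pose to reach, as a shift and turn from the pose measured when the call began, along the tool's axes at that moment; what a row does not reach only later rows make up. A row lasts 1/8 s, in which the tool goes at most 62.5 mm and 10.7 degrees, less where a joint would pass 70% of its speed; a pose out of reach is approached as far as the arm can. A call with a number of a shift or a turn outside -1 to 1 is refused whole. A call with a gripper value outside its range is refused whole. "hand" is the closure, from -1 (fully open) to 1 (shut), set as the call begins (left out, the last holds). The fingers move at their own pace and stop on an object; "grip_force" is the grip in N (left out, the last holds). Time passes only in rows, so rows that repeat a pose let the fingers close. It gives the time, the measured TCP pose, the force and the opening at its end, in the units of the state.
- status.get_state(): the state, without advancing time (a new reading comes with each control period).
- imaging.capture(name): name is "side" or "top" or "wrist"; returns (picture, depth): 384x512x3 uint8, blue, green, red; 384x512 float32, m along the optical axis (not along the pixel's ray), 0 where there is no reading.
- imaging.camera_info(name): a dict with "fx", "fy", "cx", "cy" (pixels), "T" (4x4, takes a point from camera to world coordinates). Camera axes: x right, y up, looking along -z (the intrinsics and any distortion apply to the point x, -y, -z); pixel columns grow to the right and rows downward; lengths in m; the calibration is good to about 2 mm. A picture is of the moment at which its call begins: read the wrist's pose just before it. camera_info takes no time and is no camera call; for the wrist camera it gives the pose at the moment of the call.
- r.close_job(): hands the job in, once; it reports no verdict.
The state is a dict: "time_s": time; "joints": joint angles; "qd": joint speeds; "joint_torque": joint torques, N m; "tcp_pos": TCP position; "eef_rot": TCP orientation; "contact_force": force on the tool from outside, world axes, zero at the start; "moment": the same for the moment, N m; "gripper_width": finger opening in m.
Only numpy, scipy, OpenCV 4.12 (cv2) and the standard library are available. Lean on these libraries where they do the work, as an engineer would, in place of code of your own. Each camera call takes 0.05 s, during which the arm holds its last target.

### The job

Take the self-inking stamp out of its dust tray by its cap, set it down gently and squarely over the ruled sign-off box on the notebook page, and press the cap straight down with a steady, moderate force until the printing die bears on the paper, holding it so for about a second. Lift it straight off without skidding or shifting the notebook, and seat it back in its dust tray, upright and fully home. Leave the other things on the bench where they are.

Things in the scene. Friction and masses are not known exactly. Their poses are not given: they have to be found in the camera images.
- stamp: Self-inking hand stamp, 38 x 62 mm at the foot and 81 mm tall. This body is its grey foot frame (38 mm along its x, 62 mm along its y, 6 mm high, open in the middle); the black cap slides on it. Origin: centre of the foot's underside, z up. Total mass about 0.13 kg
- stamp_cap: The stamp's black cap, 30 mm along x (the flat faces to grip, 32 to 72 mm above the foot's underside), 56 mm along y, 28 to 81 mm high at rest. Same origin and axes as the stamp when not pressed. It slides straight down on the foot against a return spring (2 N to start, 0.2 N per mm more; at most 17 mm) and carries the printing die. Nothing stops it before the die meets the paper
- die_nominal (a point): Nominal centre of the face of the rubber die (22 x 44 mm, foam-backed) under the cap, 10 mm over the foot's underside at rest; a screw sets its true height up to 4 mm higher or lower (not measured): the spring alone is felt for 6 to 14 mm, then the die bears and each mm more adds some 8 N. A good print needs 7 to 13 N of the die on the paper (about 12 to 16 N on the cap in all); over 18 N spoils it
- stamp_foot (a point): Centre of the underside of the stamp's foot (same as the origin of stamp)
- lab_book: Spiral notebook lying open-faced and loose on the bench, 210 mm along its x, 150 mm along its y, paper surface 12 mm above its underside (the wire spiral along one edge rises to 16 mm). Origin: centre of the underside, z up
- sign_box (a point): Centre, on the paper surface, of the black ruled rectangular sign-off box on the page: 36 mm along the notebook's x, 58 mm along its y, so that the stamp's foot just covers it with its x (or -x) along the notebook's x
- stamp_tray: Grey dust tray fixed to the bench, 72 mm along x, 96 mm along y, 10 mm high with a rectangular pocket 42 x 66 mm, 6 mm deep, with a bevelled mouth, in which the stamp's foot stands with 2 mm to spare on each side. Origin: centre of the underside, z up
- tray_floor (a point): Centre of the tray's pocket floor, 4 mm above the bench
- timer: White bench timer, 68 x 68 x 20 mm, bystander; origin at the centre of its underside
- marker_b: Marker pen lying down, 135 mm long, 17 mm thick, bystander; origin at the centre of its underside
- beaker: Small clear beaker, 54 mm across, 69 mm tall, bystander; origin at the centre of its underside
- tape_roll: Roll of tape lying flat, 98 mm across, 25 mm high, bystander; origin at the centre of its underside
Not all that is in view belongs to the job. What is shaped like the stamp_tray but purple is not meant.

How it is judged (in metres and radians):
On the way, in this order (a step that is already met when the one before it is completed fails the run):
1. the die presses on the paper with 7 to 13 N, the stamp upright within 3 degrees, within 5 mm of the box's centre and 5 degrees of its sides, for 0.6 s (contact force between stamp_cap and lab_book between 7 and 13 N and horizontal distance between stamp_foot and sign_box below 0.005 m and angle between stamp's own z axis and vertical below 0.052 rad and angle between the x axis of stamp and the x axis of lab_book, either way round below 0.087 rad), for 0.6 s.
2. the stamp is lifted clear of the notebook, which has not shifted by more than 4 mm (height (world z) of stamp_foot above 0.032 m and contact force between stamp and lab_book below 0.05 N and distance of sign_box from where it was at the start of the episode below 0.004 m), for 0.1 s.
At the end, for the whole second after the job is handed in: the stamp stands released and still in the pocket of its tray: within 4 mm of its centre, square to it within 7 degrees, fully down (within 1.5 mm) and upright (within 2 degrees); the notebook lies within 4 mm of where it was (horizontal distance between stamp_foot and tray_floor below 0.004 m and z of stamp_foot in the frame of tray_floor below 0.0015 m and angle between stamp's own z axis and vertical below 0.04 rad and angle between the x axis of stamp and the x axis of stamp_tray, either way round below 0.12 rad and distance of sign_box from where it was at the start of the episode below 0.004 m and linear speed of stamp below 0.01 m/s); the robot touches nothing.
It fails at once if the die presses on the page with more than 18 N (contact force between stamp_cap and lab_book above 18 N).
It fails at once if the stamp bears on the notebook more than 8 mm off the box's centre (contact force between stamp and lab_book above 1 N and horizontal distance between stamp_foot and sign_box above 0.008 m).
It fails at once if the stamp skids or is slammed: its foot moves faster than 40 mm/s while it bears on the notebook with more than 3 N (contact force between stamp and lab_book above 3 N and linear speed of stamp above 0.04 m/s).
It fails at once if the stamp is rocked by more than 4 degrees while the die bears on the paper (contact force between stamp_cap and lab_book above 1 N and angle between stamp's own z axis and vertical above 0.07 rad).
It fails at once if a bystander (timer, marker, beaker, tape roll) is moved by more than 20 mm (distance of any of timer, marker_b, beaker, tape_roll from where it was at the start of the episode above 0.02 m).
It also fails if it takes over 64 s, if anything falls off the work surface, if the arm or the gripper's body presses on something with over 40 N, if the wrist force passes 120 N, or if a joint passes its speed limit or range.

## Working session

There is one attempt and no reset: what is moved stays moved. The work goes in short steps, Python scripts to look and compute and a tool call to move; the robot and the scene stay as the last step left them, time stands still between calls to the robot, and variables do not carry over. Pictures are saved under pics/ and viewed, and the job is handed in when it is done.

Besides the shell and the picture viewer there is one more tool, called after "Call:" by a JSON object that holds its "fn" and its "kwargs", one argument or row to a line. apply_moves: Moves the arm, as the interface text tells. Its arguments: {"type":"object","properties":{"moves":{"type":"array","items":{"type":"array","items":{"type":"number"}}},"hand":{"type":"number"},"grip_force":{"type":"number"}},"required":["moves"]}

```bash
mkdir -p pics; ls
python3 - <<'E'
from plant import status, imaging, r
import cv2,numpy as np
print(status.get_state(), r.grasp_offset)
for n in ["side","top","wrist"]:
    i=imaging.camera_info(n); print(n,{k:(np.round(v,4).tolist() if k=="T" else v) for k,v in i.items()})
    p,d=imaging.capture(n); cv2.imwrite(f"pics/{n}0.png",p); np.savez(f"pics/{n}0.npz",p=p,d=d,T=i["T"])
E
```

```text
pics
{'time_s': 0.0, 'joints': array([ 8.70394634e+01,  2.05910040e+01,  6.33456511e-01, -1.94466286e-02,
       -7.01350913e+01, -1.65064234e+01]), 'qd': array([-0.05480418, -0.02979934, -0.01123409, -0.05164778, -0.00658542,
       -0.06735844]), 'joint_torque': array([ 7.02877533e-04, -5.82715344e+01,  2.93062645e+01,  6.99704692e+00,
        6.97860582e-03, -1.33429407e-04]), 'tcp_pos': array([0.22482458, 0.63594192, 0.22562726]), 'eef_rot': array([ 1.79905985e+02, -8.79561277e-03, -1.94735756e+01]), 'contact_force': array([ 0.00410037, -0.12150005,  0.59881674]), 'moment': array([ 0.0345648 , -0.01764767,  0.00035376]), 'gripper_width': 0.08788814986960146} 0.0188
side {'fx': 469.7338405356568, 'fy': 469.7338405356568, 'cx': 256.79508361093406, 'cy': 200.86912077641495, 'T': [[0.9407, 0.2183, -0.2597, 0.0743], [-0.3391, 0.6321, -0.6968, -1.2179], [0.012, 0.7435, 0.6686, 1.2374], [0.0, 0.0, 0.0, 1.0]]}
top {'fx': 489.15198458938545, 'fy': 489.15198458938545, 'cx': 257.12738384291526, 'cy': 197.43246380475313, 'T': [[-0.0031, 0.9825, -0.1861, 0.2585], [-0.9999, -0.0051, -0.01, 0.002], [-0.0108, 0.1861, 0.9825, 1.4872], [0.0, 0.0, 0.0, 1.0]]}
wrist {'fx': 320.47237386784127, 'fy': 320.47237386784127, 'cx': 254.82432017134093, 'cy': 189.57275324840305, 'T': [[-0.334, 0.8957, 0.2936, 0.3037], [-0.9426, -0.3176, -0.1034, 0.6081], [0.0007, -0.3113, 0.9503, 0.383], [0.0, 0.0, 0.0, 1.0]]}
```

View pics/top0.png

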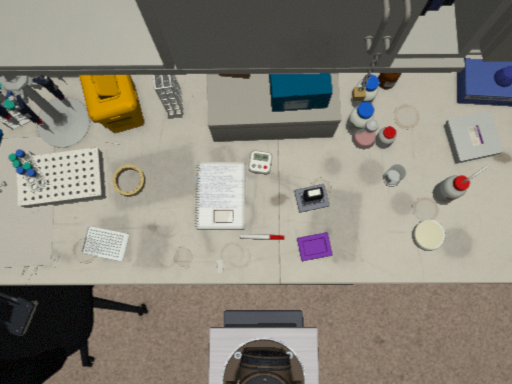

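View pics/side0.png

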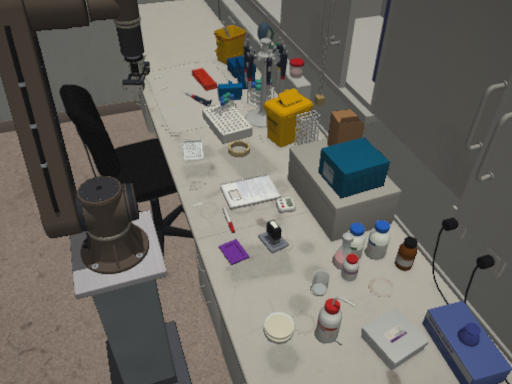

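View pics/wrist0.png

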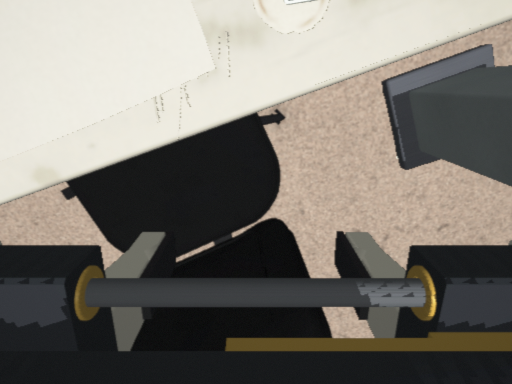

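Top view: the stamp (black cap, white label) stands in the grey tray at (312,197). The purple look-alike tray is at (315,246). The notebook is at (220,195) with its sign box at (224,216). The only thing that could be mistaken for the target tray is the purple one; I choose grey and will check it in a crop.

```bash
cat > h.py <<'E'
import numpy as np,cv2
def ray(T,i,px,z):
    px=np.atleast_2d(np.asarray(px,float)); T=np.asarray(T)
    d=np.c_[(px[:,0]-i["cx"])/i["fx"],-(px[:,1]-i["cy"])/i["fy"],-np.ones(len(px))]@T[:3,:3].T
    o=T[:3,3]; return o+d*((z-o[2])/d[:,2])[:,None]
def proj(T,i,P):
    c=(np.atleast_2d(P)-T[:3,3])@T[:3,:3]; return np.c_[i["cx"]+i["fx"]*c[:,0]/-c[:,2], i["cy"]-i["fy"]*c[:,1]/-c[:,2]]
E
python3 - <<'E'
from plant import status, imaging, r
from h import *
i=imaging.camera_info("top");print({k:v for k,v in i.items() if k not in "T"}.keys())
for n,p,z in [("stampcaptop",(314,193),.085),("tray",(312,198),.01),("box",(224,216),.012),("nb",(220,196),.012),("timer",(260,162),.02),("marker",(262,237),.01),("purple",(315,246),.01),("m0",(244,236),.01),("boxobj",(275,120),.1)]:
    print(n,ray(i["T"],i,p,z).round(3))
p=np.load("pics/top0.npz")["p"]
cv2.imwrite("pics/topcrop.png",cv2.resize(p[130:270,180:345],None,fx=4.5,fy=4.2,interpolation=cv2.INTER_CUBIC))
E
```

```text
dict_keys(['fx', 'fy', 'cx', 'cy'])
stampcaptop [[ 0.536 -0.15   0.085]]
tray [[ 0.536 -0.151  0.01 ]]
box [[0.481 0.118 0.012]]
nb [[0.543 0.131 0.012]]
timer [[0.648 0.008 0.02 ]]
marker [[0.416 0.003 0.01 ]]
purple [[ 0.388 -0.157  0.01 ]]
m0 [[0.42  0.057 0.01 ]]
boxobj [[ 0.755 -0.038  0.1  ]]
```

View pics/topcrop.png

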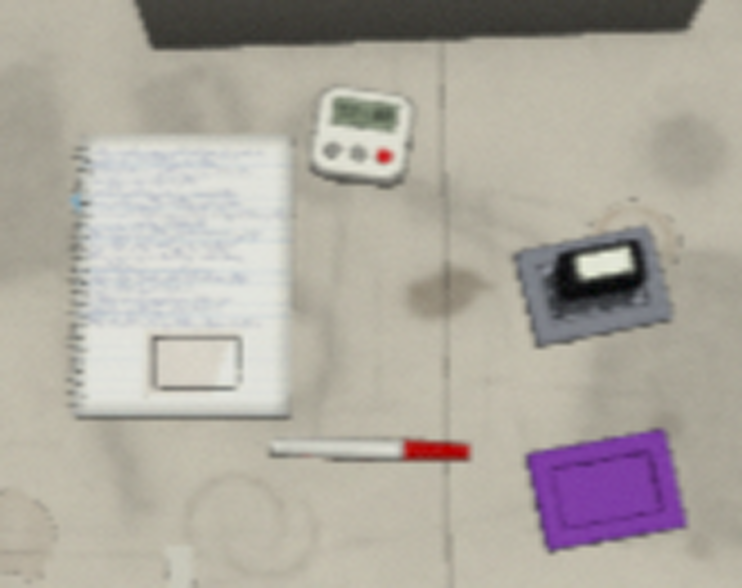

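Crop check: the grey tray holds the stamp, while the purple tray is empty and is the decoy. The wrist goes over the notebook first for a close look.

Call:
{"fn": "apply_moves", "kwargs": {
  "moves": [
    [0.2,0.2,-0.05,0,0,0],
    [0.4,0.4,-0.1,0,0,0],
    [0.6,0.6,-0.15,0,0,0],
    [0.8,0.8,-0.2,0,0,0],
    [1,1,-0.25,0,0,0],
    [1,1,-0.25,0,0,0]
  ],
  "hand": -1,
  "grip_force": 45
}}

```text
time_s: 0.9
tcp_pos: [0.3479, 0.3782, 0.2775]
eef_rot: [-180.0, -0.0, -19.6]
contact_force: [-0.1, 0.8, -0.1]
gripper_width: 0.0876
```

Call:
{"fn": "apply_moves", "kwargs": {
  "moves": [
    [0.2,0.2,0,0,0,0.11],
    [0.4,0.4,0,0,0,0.22],
    [0.6,0.6,0,0,0,0.33],
    [0.8,0.8,0,0,0,0.44],
    [1,1,0,0,0,0.55],
    [1,1,0,0,0,0.66],
    [1,1,0,0,0,0.78],
    [1,1,0,0,0,0.78],
    [1,1,0,0,0,0.78]
  ]
}}

```text
time_s: 2.02
tcp_pos: [0.469, 0.1231, 0.2772]
eef_rot: [-180.0, 0.0, -89.6]
contact_force: [-0.3, 0.5, 0.4]
gripper_width: 0.088
```

```bash
cat > look.py <<'E'
import sys
from plant import status, imaging, r
from h import *
n=sys.argv[1]
s=status.get_state(); i=imaging.camera_info("wrist"); p,d=imaging.capture("wrist")
cv2.imwrite(f"pics/{n}.png",p); np.savez(f"pics/{n}.npz",p=p,d=d,T=i["T"])
print(s["time_s"],s["tcp_pos"].round(4),s["eef_rot"].round(2),s["joints"].round(1),s["contact_force"].round(2),s["gripper_width"])
E
python3 look.py w1
```

```text
2.025 [0.469  0.1231 0.2772] [-1.7998e+02  3.0000e-02 -8.9580e+01] [ 38.    0.5 -17.8  -0.  -71.7 -37.6] [-0.3   0.53  0.37] 0.08795678052205098
```

View pics/w1.png

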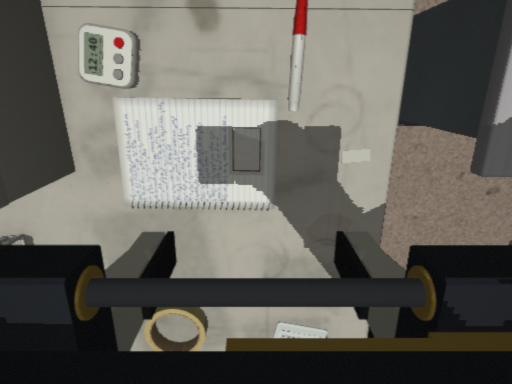

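The wrist view shows the notebook's sign box at (246,149), in the gripper's shadow, the timer at (106,55) and the marker at (299,50). Next I get the box corners and the page edges.

Run:
```python
from plant import imaging
from h import *
f=np.load("pics/w1.npz");p=f["p"];T=f["T"];i=imaging.camera_info("wrist")
c=p[85:225,100:300].astype(float)
c=np.clip((c/ c.max())**.5*255,0,255).astype(np.uint8)
cv2.imwrite("pics/w1c.png",cv2.resize(c,None,fx=4,fy=4,interpolation=cv2.INTER_NEAREST))
g=cv2.cvtColor(p,cv2.COLOR_BGR2GRAY)
print(g[149,225:270]); print(g[120:180,247])
d=f["d"]; 
for px in [(246,149),(150,150),(106,55),(330,90)]:
    dd=d[px[1],px[0]]; print(px,dd,((T[:3,:3]@np.array([(px[0]-i["cx"])/i["fx"]*dd,-(px[1]-i["cy"])/i["fy"]*dd,-dd]))+T[:3,3]).round(4))
```

```text
[ 91  95 100 102  99  97  96  75  73  90  97  98  97  97  97  98  98  98
 100  99 100  99  99 100 100  99  99  99  98  98  98  97  97  94  75  72
  89  97  99 103 109 112 110 106 105]
[219 218 218 219 219 219 210 104  88 108 112 112 111 112 112 110 107 100
  99  99  99  97  97  97  99  98  98  99  99  99  99  99  97  97  97  98
  99 100  99  98  97  97  97  96  96  97  97  97  98  93  54  73  93  96
  99 109 111 112 112 113]
(246, 149) 0.42833105 [0.4795 0.1206 0.0105]
(150, 150) 0.42773566 [0.6076 0.1226 0.0114]
(106, 55) 0.38509497 [0.6473 0.0061 0.018 ]
(330, 90) 0.41544384 [ 0.3707  0.0447 -0.0005]
```

View pics/w1c.png

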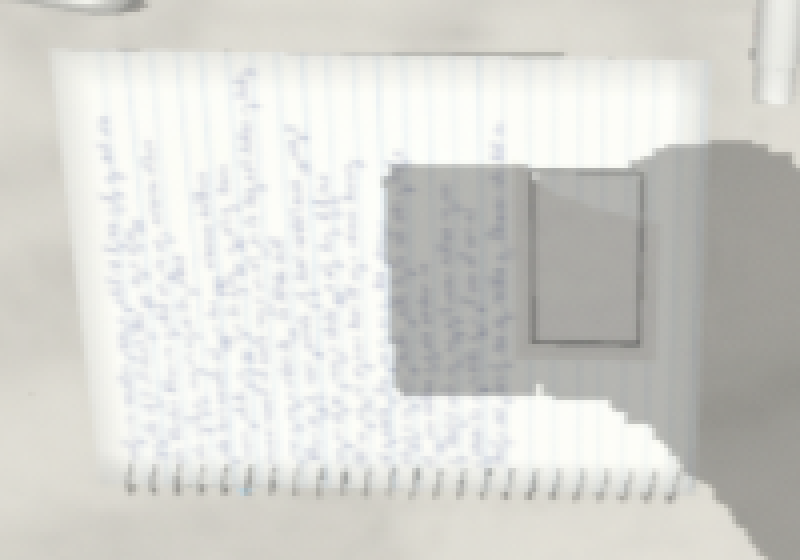

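```bash
cat > box.py <<'E'
from plant import imaging
from h import *
def boxmeas(n,c0,c1,r0,r1,m=4,s=3,z=.012,gm=None):
    f=np.load(f"pics/{n}.npz");g=cv2.cvtColor(f["p"],cv2.COLOR_BGR2GRAY).astype(float);T=f["T"];i=imaging.camera_info("wrist")
    def dip(v):
        b=min(v[0],v[-1]) if 0 else np.interp(np.arange(len(v)),[0,len(v)-1],[v[0],v[-1]])
        w=np.clip(b-v,0,None)**2; return (w*np.arange(len(v))).sum()/w.sum()
    def side(vert,c,a,b):
        pts=[]
        for k in range(a+m,b-m+1):
            v=g[k,c-s:c+s+1] if vert else g[c-s:c+s+1,k]
            if np.ptp(v)<12 or abs(v[0]-v[-1])>25: continue
            q=c-s+dip(v); pts.append((q,k) if vert else (k,q))
        pts=np.array(pts,np.float32); return cv2.fitLine(pts,cv2.DIST_HUBER,0,.01,.01).ravel(),len(pts)
    L=[side(True,c0,r0,r1),side(False,r0,c0,c1),side(True,c1,r0,r1),side(False,r1,c0,c1)]
    print([l[1] for l in L]); L=[l[0] for l in L]
    def X(a,b):
        A=np.c_[a[:2],-b[:2]]; t=np.linalg.solve(A,b[2:]-a[2:]); return a[2:]+a[:2]*t[0]
    C=np.array([X(L[k],L[(k+1)%4]) for k in range(4)]); P=ray(T,i,C,z)[:,:2]
    e=[P[(k+1)%4]-P[k] for k in range(4)]
    print(C.round(1).tolist()); print("len",[round(np.linalg.norm(v)*1e3,1) for v in e],"ang mod90",[round(np.degrees(np.arctan2(v[1],v[0]))%90,2) for v in e],"centre",P.mean(0).round(4))
E
python3 -c "
from box import *
boxmeas('w1',233,260,128,170)"
```

```text
Traceback (most recent call last):
  File "box.py", line 15, in boxmeas
    L=[side(True,c0,r0,r1),side(False,r0,c0,c1),side(True,c1,r0,r1),side(False,r1,c0,c1)]
                           ~~~~^^^^^^^^^^^^^^^^
  File "box.py", line 14, in side
    pts=np.array(pts,np.float32); return cv2.fitLine(pts,cv2.DIST_HUBER,0,.01,.01).ravel(),len(pts)
                                         ~~~~~~~~~~~^^^^^^^^^^^^^^^^^^^^^^^^^^^^^^
cv2.error: OpenCV(4.12.0) /io/opencv/modules/imgproc/src/linefit.cpp:618: error: (-215:Assertion failed) npoints2 >= 0 || npoints3 >= 0 in function 'fitLine'
```

Call:
{"fn": "apply_moves", "kwargs": {
  "moves": [
    [0.2,0,0,0,0,0],
    [0.35,0,0,0,0,0],
    [0.35,0,0,0,0,0],
    [0.35,0,0,0,0,0]
  ]
}}

```text
time_s: 2.58
tcp_pos: [0.4695, 0.0534, 0.2773]
eef_rot: [-180.0, 0.0, -89.5]
contact_force: [-0.4, -0.5, -1.3]
gripper_width: 0.0877
```

```bash
python3 look.py w2
```

```text
2.575 [0.4695 0.0534 0.2773] [-1.7997e+02  4.0000e-02 -8.9540e+01] [ 30.4  -0.8 -19.1  -0.  -71.7 -30. ] [-0.44 -0.53 -1.27] 0.08770182395567727
```

View pics/w2.png

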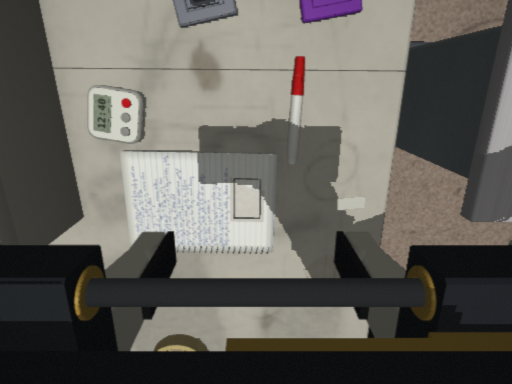

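The box is now lit and at (247,199). The grey tray is at the top edge, around (205,10).

```bash
python3 -c "
from box import *
boxmeas('w2',233,260,180,218)
f=np.load('pics/w2.npz');g=cv2.cvtColor(f['p'],cv2.COLOR_BGR2GRAY)
print(g[205,226:268],g[172:226,247])"
```

```text
[31, 19, 22, 20]
[[233.6999969482422, 178.0], [259.79998779296875, 179.0], [259.70001220703125, 217.60000610351562], [233.6999969482422, 217.5]]
len [np.float64(35.7), np.float64(57.5), np.float64(37.1), np.float64(58.7)] ang mod90 [np.float64(88.25), np.float64(0.62), np.float64(0.07), np.float64(89.24)] centre [0.4791 0.1207]
[190 198 215 217 204 197 192 150 125 173 194 198 198 200 200 200 199 198
 197 196 197 198 200 199 198 197 196 196 196 196 196 196 191 130 104 168
 193 201 216 220 211 193] [112 113 113 112 113 109  74  70 106 113 113 114 129 209 214 202 200 198
 198 197 197 197 196 197 198 199 199 199 198 197 196 196 197 198 198 196
 196 195 194 194 194 194 195 194 186  98  90 181 194 202 218 220 221 221]
```

```bash
python3 -c "
from box import *
f=np.load('pics/w1.npz');i=imaging.camera_info('wrist')
P=ray(f['T'],i,[(113,98),(277,100),(273.5,207),(124,205.5)],.012)[:,:2];print(P.round(4))
for k in range(4):
  v=P[(k+1)%4]-P[k];print(np.linalg.norm(v),np.degrees(np.arctan2(v[1],v[0])))"
```

```text
[[0.6479 0.056 ]
 [0.4399 0.0571]
 [0.4407 0.2028]
 [0.6515 0.2019]]
0.20800934256967565 179.70849004770506
0.14571373624576028 89.67567388003975
0.2108069865196344 -0.2527121364044592
0.14588491166575293 -91.42310689411808
```

Call:
{"fn": "apply_moves", "kwargs": {
  "moves": [
    [0.2,-0.05,0,0,0,0],
    [0.45,-0.1,0,0,0,0],
    [0.7,-0.2,0,0,0,0],
    [0.9,-0.3,0,0,0,-0.05],
    [0.9,-0.35,0,0,0,-0.13],
    [0.9,-0.35,0,0,0,-0.13],
    [0.9,-0.35,0,0,0,-0.13]
  ]
}}

```text
time_s: 3.5
tcp_pos: [0.5408, -0.125, 0.277]
eef_rot: [-180.0, 0.0, -77.9]
contact_force: [0.5, 0.0, 1.0]
gripper_width: 0.0878
```

```bash
python3 look.py w3
```

```text
3.5 [ 0.5408 -0.125   0.277 ] [-1.7998e+02  4.0000e-02 -7.7900e+01] [  7.2   7.5 -10.   -0.  -72.4   4.9] [0.49 0.01 1.01] 0.08776972655575979
```

View pics/w3.png

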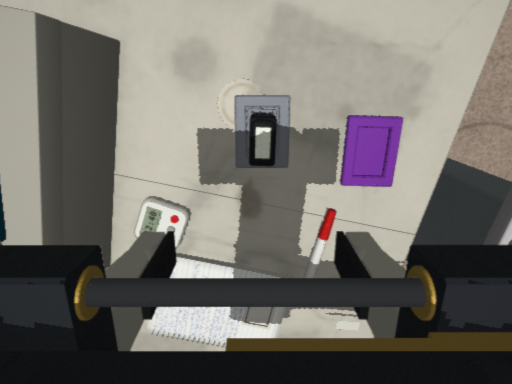

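The wrist view shows the grey tray spanning (236,96) to (290,168), with the stamp cap at (263,140). Now I measure both.

Run:
```python
from plant import imaging
from h import *
f=np.load("pics/w3.npz");p=f["p"];T=f["T"];d=f["d"];i=imaging.camera_info("wrist")
c=p[80:185,220:310]
cv2.imwrite("pics/w3c.png",cv2.resize(c,None,fx=5.6,fy=5.6,interpolation=cv2.INTER_NEAREST))
g=cv2.cvtColor(p,cv2.COLOR_BGR2GRAY)
print(g[112,228:300]); print(g[88:175,240]);print(g[140,228:300])
b,gg,r_=[p[...,k].astype(float) for k in range(3)]
print((b/(r_+1))[112,228:300].round(2))
# cap top by depth
v,u=np.mgrid[0:384,0:512]
cam=np.stack([(u-i["cx"])/i["fx"]*d,-(v-i["cy"])/i["fy"]*d,-d],-1); W=cam@T[:3,:3].T+T[:3,3]
m=(W[...,2]>.076)&(u>230)&(u<300)&(v>95)&(v<180)&(d>0)
print(m.sum(),np.median(W[m],axis=0),W[m].min(0),W[m].max(0))
rr=cv2.minAreaRect(np.c_[u[m],v[m]].astype(np.float32));print(rr)
P=ray(T,i,cv2.boxPoints(rr),.085)[:,:2];print(P.round(4),P.mean(0));print([(np.linalg.norm(P[(k+1)%4]-P[k]).round(4)) for k in range(4)])
```

```text
[203 205 205 203 203 195 147 117 127 138 143 144 143 144 143 140 113 104
 122 124 134 140 132 108  79  68  75  78  78  78  78  69  64  74  80  79
  80  87 116 127 104  86  85  84  78 117 135 136 112 123 112 107 131 140
 141 141 142 142 141 138 125 119 151 169 170 170 172 171 171 171 171 171]
[201 201 203 204 203 203 195 124 120 141 143 143 144 144 144 145 145 143
 144 144 143 143 144 143 143 144 144 144 144 142 142 142 142 142 142 141
 142 142 142 141 142 137  92  71  69  68  69  67  68  69  69  69  69  68
  68  69  68  68  69  68  69  68  69  68  67  68  67  69  68  67  68  67
  68  68  67  67  68  67  64  67  90  94  95  96  96  95  95]
[100 100  99  99 100  99  97  78  65  65  66  68  69  69  68  69  68  63
  59  64  66  42  15  12  12  12  29  85 120 131 132 131 130 129 130 133
 134 132 131 131 133 129  84  30  13  11  15  27  56  63  61  64  68  68
  68  68  69  68  67  66  68  88  95  95  96  95  94  96  93  93  92  91]
[0.89 0.9  0.9  0.9  0.9  0.9  0.92 1.03 1.07 1.07 1.07 1.06 1.06 1.07
 1.06 1.07 1.06 1.07 1.07 1.07 1.07 1.07 1.07 1.08 1.08 1.06 1.07 1.08
 1.06 1.08 1.06 1.07 1.06 1.05 1.08 1.06 1.08 1.08 1.08 1.07 1.07 1.06
 1.07 1.07 1.08 1.07 1.08 1.07 1.07 1.07 1.08 1.08 1.07 1.07 1.06 1.06
 1.07 1.07 1.06 1.07 1.07 1.02 0.92 0.89 0.9  0.9  0.9  0.9  0.9  0.9
 0.9  0.9 ]
1264 [ 0.53746061 -0.15198549  0.0834587 ] [ 0.51898255 -0.17872179  0.0760916 ] [ 0.55496905 -0.1212272   0.0871697 ]
((262.0, 140.5), (49.0, 26.0), 90.0)
[[ 0.5567 -0.175 ]
 [ 0.5296 -0.1808]
 [ 0.5174 -0.1286]
 [ 0.5458 -0.1225]] [ 0.53736914 -0.15171197]
[np.float64(0.0277), np.float64(0.0537), np.float64(0.0291), np.float64(0.0537)]
```

View pics/w3c.png

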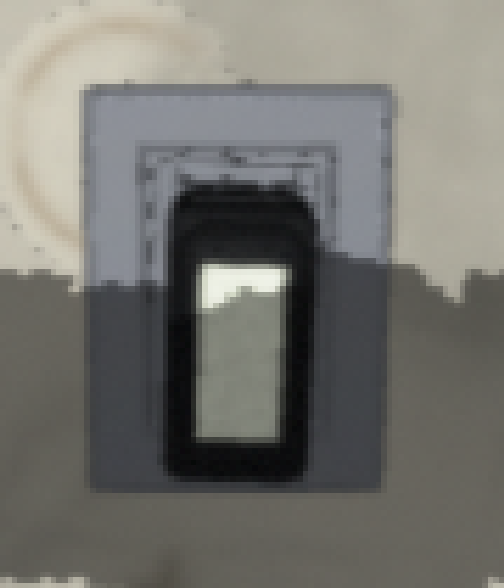

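```bash
cat > tray.py <<'E'
import sys
from plant import imaging
from h import *
def tray(n,c0,c1,r0,r1):
    f=np.load(f"pics/{n}.npz");p=f["p"];T=f["T"];i=imaging.camera_info("wrist")
    q=cv2.resize(p[r0:r1,c0:c1],None,fx=4,fy=4,interpolation=cv2.INTER_CUBIC).astype(float)
    br=q[...,0]/(q[...,2]+1); m=((br>.98)|(q.max(2)<50)).astype(np.uint8)
    cs,_=cv2.findContours(m,cv2.RETR_EXTERNAL,cv2.CHAIN_APPROX_NONE); c=max(cs,key=cv2.contourArea)[:,0].astype(np.float32)
    c=(c+.5)/4-.5+[c0,r0]
    P=(ray(T,i,c,.010)[:,:2]*1e3).astype(np.float32); R=cv2.minAreaRect(cv2.convexHull(P)); print("tray",R)
    # robust: fit lines on each side from contour pts
    C=cv2.boxPoints(R); out=[]
    for k in range(4):
        a,b=C[k],C[(k+1)%4]; t=(b-a)/np.linalg.norm(b-a); nn=np.array([-t[1],t[0]])
        s=(P-a)@t; e=np.abs((P-a)@nn); sel=P[(e<3.5)&(s>12)&(s<np.linalg.norm(b-a)-12)]
        l=cv2.fitLine(sel,cv2.DIST_HUBER,0,.01,.01).ravel(); out.append(l); print(len(sel),np.degrees(np.arctan2(l[1],l[0])).round(2),end=' | ')
    X=[]
    for k in range(4):
        a,b=out[k],out[(k+1)%4]; t=np.linalg.solve(np.c_[a[:2],-b[:2]],b[2:]-a[2:]); X.append(a[2:]+a[:2]*t[0])
    X=np.array(X); print("\ncentre",X.mean(0).round(1),[round(float(np.linalg.norm(X[(k+1)%4]-X[k])),1) for k in range(4)])
E
python3 -c "
from tray import *
tray('w3',222,304,85,180)"
```

```text
tray ((535.70849609375, -151.0068359375), (71.00004577636719, 95.06949615478516), 12.048684120178223)
217 -77.97 | 148 12.06 | 217 -77.99 | 139 12.05 | 
centre [ 535.7 -151. ] [70.1, 94.4, 70.2, 94.4]
```

The tray measures 70x94 mm (72x96 given), centred at (0.5357,-0.151) with yaw 12°. The cap is at (0.537,-0.152), which agrees. Next the arm descends and grips.

Call:
{"fn": "apply_moves", "kwargs": {
  "moves": [
    [0.12,0.05,0.1,0,0,0],
    [0.12,0.05,0.3,0,0,0],
    [0.12,0.05,0.5,0,0,0],
    [0.12,0.05,0.7,0,0,0],
    [0.12,0.05,0.8,0,0,0],
    [0.12,0.05,0.8,0,0,0],
    [0.12,0.05,0.8,0,0,0]
  ]
}}

```text
time_s: 4.42
tcp_pos: [0.5369, -0.15, 0.1185]
eef_rot: [-179.9, 0.0, -77.8]
contact_force: [1.0, -0.4, 0.5]
gripper_width: 0.0875
```

```bash
python3 look.py w4
```

```text
4.425 [ 0.5369 -0.15    0.1185] [-1.7986e+02  1.0000e-02 -7.7850e+01] [  4.5  15.  -22.7  -0.  -52.2   7.7] [ 1.   -0.44  0.52] 0.08749887216180648
```

View pics/w4.png

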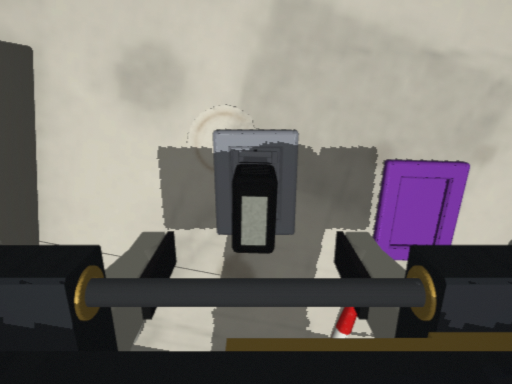

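The cap is at (255,208), centred between the fingers at columns 175 and 335. The tray is re-measured from this closer view.

Run:
```python
from tray import *
tray('w4',205,308,120,242)
f=np.load("pics/w4.npz");p=f["p"];T=f["T"];d=f["d"];i=imaging.camera_info("wrist")
v,u=np.mgrid[0:384,0:512]
W=np.stack([(u-i["cx"])/i["fx"]*d,-(v-i["cy"])/i["fy"]*d,-d],-1)@T[:3,:3].T+T[:3,3]
m=(np.abs(W[...,2]-.085)<.003)&(u>215)&(u<300)&(v>140)&(v<260)
P=(W[m][:,:2]*1e3).astype(np.float32);print(m.sum(),cv2.minAreaRect(P),np.median(W[m],0))
```

```text
tray ((535.2861938476562, -148.4234619140625), (70.77870178222656, 102.32410430908203), 12.125061988830566)
342 -77.98 | 228 12.09 | 342 -77.83 | 120 12.16 | 
centre [ 535.2 -148.3] [70.3, 102.1, 70.0, 102.0]
2291 ((537.092529296875, -150.53517150878906), (23.883981704711914, 47.29342269897461), 11.087631225585938) [ 0.53731848 -0.15234048  0.08417777]
```

Call:
{"fn": "apply_moves", "kwargs": {
  "moves": [
    [0,0,0.15,0,0,0],
    [0,0,0.3,0,0,0],
    [0,0,0.41,0,0,0],
    [0,0,0.41,0,0,0],
    [0,0,0.41,0,0,0]
  ]
}}

```text
time_s: 5.1
tcp_pos: [0.5383, -0.1501, 0.0382]
eef_rot: [-179.7, -0.0, -77.8]
contact_force: [-0.3, 0.1, -0.2]
gripper_width: 0.0877
```

Call:
{"fn": "apply_moves", "kwargs": {
  "moves": [
    [0,0,0,0,0,0],
    [0,0,0,0,0,0],
    [0,0,0,0,0,0],
    [0,0,0,0,0,0],
    [0,0,0,0,0,0],
    [0,0,0,0,0,0],
    [0,0,0,0,0,0],
    [0,0,0,0,0,0]
  ],
  "hand": 1,
  "grip_force": 45
}}

```text
time_s: 6.1
tcp_pos: [0.5383, -0.15, 0.0381]
eef_rot: [-179.7, -0.0, -77.8]
contact_force: [0.4, -0.4, -0.1]
gripper_width: 0.0297
```

```bash
python3 look.py w5
```

```text
6.1 [ 0.5383 -0.15    0.0381] [-1.7972e+02 -3.0000e-02 -7.7840e+01] [  4.5  20.8 -27.3  -0.  -41.6   7.7] [ 0.37 -0.4  -0.09] 0.029709565246817202
```

View pics/w5.png

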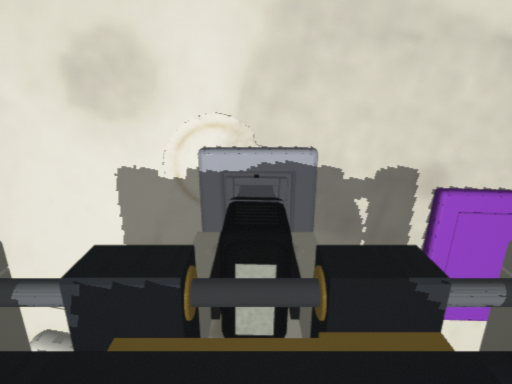

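Gripped at 29.7 mm, matching the 30 mm cap. Now the lift.

Call:
{"fn": "apply_moves", "kwargs": {
  "moves": [
    [0,0,-0.03,0,0,0],
    [0,0,-0.08,0,0,0],
    [0,0,-0.2,0,0,0],
    [0,0,-0.35,0,0,0],
    [0,0,-0.5,0,0,0],
    [0,0,-0.55,0,0,0],
    [0,0,-0.55,0,0,0],
    [0,0,-0.55,0,0,0]
  ]
}}

```text
time_s: 7.15
tcp_pos: [0.537, -0.15, 0.147]
eef_rot: [-179.8, 0.0, -77.9]
contact_force: [0.4, -0.1, -2.3]
gripper_width: 0.03
```

```bash
python3 look.py w6; python3 -c "
from plant import imaging
import cv2
p,d=imaging.capture('side');cv2.imwrite('pics/s6.png',cv2.resize(p[180:290,200:330],None,fx=5,fy=5))
import numpy as np;np.savez('pics/s6.npz',p=p,d=d)"
```

```text
7.15 [ 0.537 -0.15   0.147] [-1.7982e+02  1.0000e-02 -7.7850e+01] [  4.5  13.3 -20.7  -0.  -55.8   7.7] [ 0.42 -0.06 -2.29] 0.02998737723713909
```

View pics/w6.png

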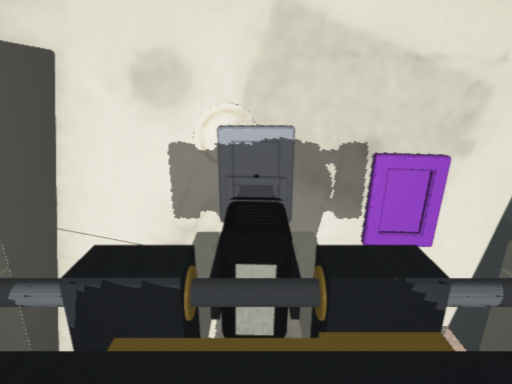

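View pics/s6.png

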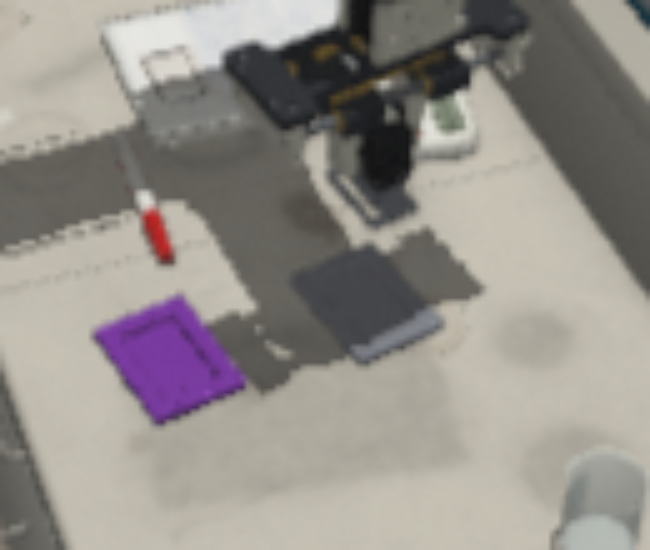

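Both views show the stamp held upright and clear of the tray. Carrying it to the box.

Call:
{"fn": "apply_moves", "kwargs": {
  "moves": [
    [-0.1,0,0,0,0,0.03],
    [-0.25,0,0,0,0,0.06],
    [-0.4,0,0,0,0,0.09],
    [-0.55,0,0,0,0,0.12],
    [-0.7,0,0,0,0,0.139],
    [-0.85,0,0,0,0,0.139],
    [-1,0,0,0,0,0.139],
    [-1,0,0,0,0,0.139],
    [-1,0,0,0,0,0.139]
  ]
}}

```text
time_s: 8.38
tcp_pos: [0.4947, 0.0453, 0.1464]
eef_rot: [-179.9, 0.0, -90.3]
contact_force: [-0.2, -0.4, -1.2]
gripper_width: 0.0298
```

```bash
python3 look.py w7
```

```text
8.375 [0.4947 0.0453 0.1464] [-1.799e+02  1.000e-02 -9.032e+01] [ 28.    7.7 -28.    0.1 -54.2 -28.3] [-0.17 -0.43 -1.16] 0.02977005586061603
```

View pics/w7.png

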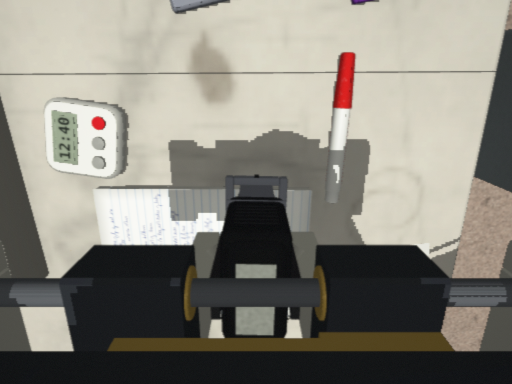

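Run:
```python
from plant import imaging
from h import *
f=np.load("pics/w7.npz");p=f["p"];T=f["T"];i=imaging.camera_info("wrist")
cv2.imwrite("pics/w7c.png",cv2.resize(p[165:245,200:310],None,fx=6,fy=6,interpolation=cv2.INTER_NEAREST))
print(p[168:186,240].sum(1)//3,p[190,220:295].sum(1)//3)
for px in [(227,176.5),(287,176.5),(257,176.5)]: print(ray(T,i,px,.1184).round(4))
```

```text
[104 103 104 104 105 106 105  86  64  64  76  79  79  78  77  77  71  70] [140 140 140 141 137 109  82  77  77  77  77  77  75  77 111 134 140 140
 136 104  70  59  60  59  58  59  60  59  59  59  57  60  58  60  59  60
  59  59  60  59  59  59  60  59  60  59  59  59  59  60  59  60  68 113
 130 129 129 128  99  74  74  77  77  77  77  76  84 135 155 157 156 155
 151 147 136]
[[0.5101 0.0131 0.1184]]
[[0.4741 0.0133 0.1184]]
[[0.4921 0.0132 0.1184]]
```

View pics/w7c.png

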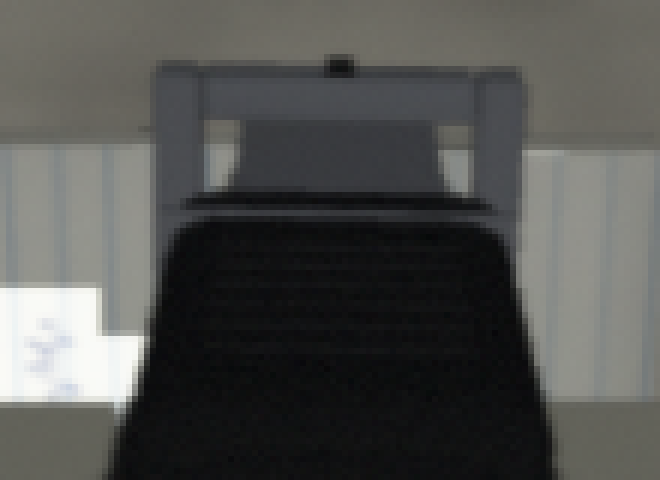

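The foot's front edge at (256,176) confirms a 1.1 mm offset along tool x and a jaw-direction camera bias of about 2 mm. Moving to a low hover, where the near corners of the box can be seen.

Call:
{"fn": "apply_moves", "kwargs": {
  "moves": [
    [-0.1,0.02,0,0,0,0],
    [-0.25,0.05,0.05,0,0,0],
    [-0.35,0.07,0.1,0,0,0],
    [-0.38,0.073,0.2,0,0,0],
    [-0.382,0.073,0.3,0,0,0],
    [-0.382,0.073,0.3,0,0,0],
    [-0.382,0.073,0.3,0,0,0]
  ]
}}

```text
time_s: 9.3
tcp_pos: [0.4813, 0.1211, 0.087]
eef_rot: [-179.9, 0.0, -90.4]
contact_force: [-0.1, 0.7, -1.6]
gripper_width: 0.0296
```

```bash
python3 look.py w8
python3 - <<'E'
from h import *
p=np.load("pics/w8.npz")["p"]
c=(np.clip(p[150:250,190:320]/255.,0,1)**.6*255).astype(np.uint8)
cv2.imwrite("pics/w8c.png",cv2.resize(c,None,fx=6,fy=6,interpolation=cv2.INTER_NEAREST))
E
```

```text
9.3 [0.4813 0.1211 0.087 ] [-179.87    0.    -90.39] [ 36.9  11.9 -32.2   0.1 -45.8 -37.4] [-0.1   0.67 -1.6 ] 0.02958420779201078
```

View pics/w8c.png

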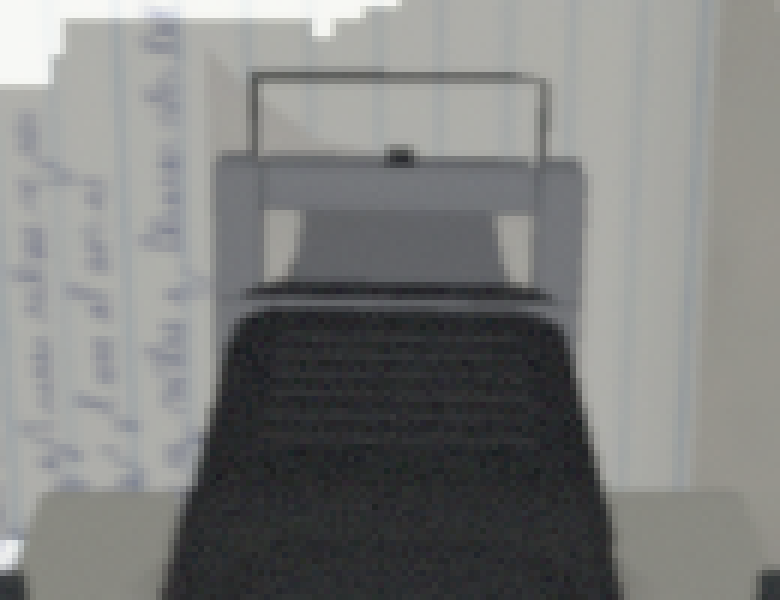

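Run:
```python
from plant import imaging
from h import *
f=np.load("pics/w8.npz");T=f["T"];i=imaging.camera_info("wrist")
B=ray(T,i,[(231.6,162),(280.7,162.6)],.012); F=ray(T,i,[(225.6,175.8),(287,176)],.0589)
print(B.round(4),F.round(4)); print(np.linalg.norm(B[1]-B[0]),np.linalg.norm(F[1]-F[0]))
b=B.mean(0)+[0,.029,0]; q=F.mean(0)+[0,.031,0]; print(b,q,(b-q)*1e3)
```

```text
[[0.4973 0.0911 0.012 ]
 [0.4609 0.0918 0.012 ]] [[0.4975 0.0885 0.0589]
 [0.4607 0.0889 0.0589]]
0.03642596590929097 0.03684656125959921
[0.47906578 0.12041872 0.012     ] [0.47910303 0.11971675 0.0589    ] [-3.72416668e-02  7.01971457e-01 -4.69000000e+01]
```

Foot and box agree to within 0.7 mm in the same view. Descending to just above the page.

Call:
{"fn": "apply_moves", "kwargs": {
  "moves": [
    [-0.003,0,0.04,0,0,0],
    [-0.003,0,0.09,0,0,0],
    [-0.003,0,0.14,0,0,0],
    [-0.003,0,0.17,0,0,0],
    [-0.003,0,0.18,0,0,0],
    [-0.003,0,0.18,0,0,0],
    [-0.003,0,0.18,0,0,0]
  ]
}}

```text
time_s: 10.22
tcp_pos: [0.4817, 0.1221, 0.0514]
eef_rot: [-179.8, 0.0, -90.4]
contact_force: [0.4, 0.7, -1.1]
gripper_width: 0.0296
```

```bash
python3 look.py w9
python3 - <<'E'
from h import *
p=np.load("pics/w9.npz")["p"]
c=(np.clip(p[150:250,190:320]/255.,0,1)**.6*255).astype(np.uint8)
cv2.imwrite("pics/w9c.png",cv2.resize(c,None,fx=6,fy=6,interpolation=cv2.INTER_NEAREST))
E
```

```text
10.225 [0.4817 0.1221 0.0514] [-1.7982e+02  4.0000e-02 -9.0390e+01] [ 37.   14.8 -34.4   0.1 -40.6 -37.5] [ 0.39  0.73 -1.11] 0.029630419165068672
```

View pics/w9c.png

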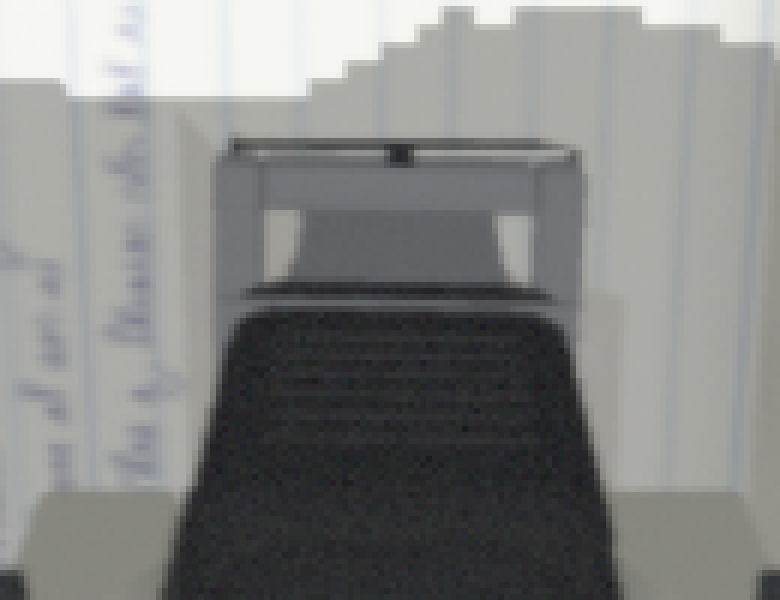

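The box's near edge lies just at the foot's front edge, with about 0.4 mm sideways error. Now a slow set-down.

Call:
{"fn": "apply_moves", "kwargs": {
  "moves": [
    [0,0.002,0.005,0,0,0],
    [0,0.002,0.01,0,0,0],
    [0,0.002,0.015,0,0,0],
    [0,0.002,0.02,0,0,0],
    [0,0.002,0.025,0,0,0],
    [0,0.002,0.03,0,0,0],
    [0,0.002,0.03,0,0,0],
    [0,0.002,0.03,0,0,0]
  ]
}}

```text
time_s: 11.28
tcp_pos: [0.4814, 0.1221, 0.0456]
eef_rot: [-179.8, 0.0, -90.4]
contact_force: [-0.5, 0.4, 1.6]
gripper_width: 0.0297
```

Call:
{"fn": "apply_moves", "kwargs": {
  "moves": [
    [0,0,0.005,0,0,0],
    [0,0,0.01,0,0,0],
    [0,0,0.01,0,0,0],
    [0,0,0.01,0,0,0]
  ]
}}

```text
time_s: 11.78
tcp_pos: [0.4813, 0.1221, 0.0436]
eef_rot: [-179.8, 0.0, -90.4]
contact_force: [-1.1, -0.4, 1.8]
gripper_width: 0.0296
```

Call:
{"fn": "apply_moves", "kwargs": {
  "moves": [
    [0,0,0.005,0,0,0],
    [0,0,0.01,0,0,0],
    [0,0,0.01,0,0,0],
    [0,0,0.01,0,0,0]
  ]
}}

```text
time_s: 12.28
tcp_pos: [0.4814, 0.1221, 0.0416]
eef_rot: [-179.8, 0.0, -90.4]
contact_force: [-1.5, 0.5, 1.6]
gripper_width: 0.03
```

Call:
{"fn": "apply_moves", "kwargs": {
  "moves": [
    [0,0,0.003,0,0,0],
    [0,0,0.005,0,0,0],
    [0,0,0.005,0,0,0]
  ]
}}

```text
time_s: 12.65
tcp_pos: [0.4814, 0.1221, 0.0406]
eef_rot: [-179.8, 0.0, -90.4]
contact_force: [-1.3, -0.8, 1.5]
gripper_width: 0.0298
```

Call:
{"fn": "apply_moves", "kwargs": {
  "moves": [
    [0,0,0.002,0,0,0],
    [0,0,0.004,0,0,0],
    [0,0,0.004,0,0,0]
  ]
}}

```text
time_s: 13.02
tcp_pos: [0.4814, 0.1221, 0.0397]
eef_rot: [-179.8, 0.0, -90.4]
contact_force: [-0.6, -0.1, 1.9]
gripper_width: 0.0299
```

Call:
{"fn": "apply_moves", "kwargs": {
  "moves": [
    [0,0,0.002,0,0,0],
    [0,0,0.004,0,0,0],
    [0,0,0.004,0,0,0]
  ]
}}

```text
time_s: 13.4
tcp_pos: [0.4814, 0.1221, 0.0389]
eef_rot: [-179.8, 0.0, -90.4]
contact_force: [-1.9, 0.1, 2.9]
gripper_width: 0.0299
```

```bash
python3 -c "
from plant import status
s=status.get_state();print(s['contact_force'],s['tcp_pos'],s['time_s'])"
```

```text
[-1.85632994  0.13001778  2.88037571] [0.48136006 0.12206186 0.03891204] 13.4
```

Call:
{"fn": "apply_moves", "kwargs": {
  "moves": [
    [0,0,0.002,0,0,0],
    [0,0,0.004,0,0,0],
    [0,0,0.004,0,0,0]
  ]
}}

```text
time_s: 13.78
tcp_pos: [0.4814, 0.1221, 0.0381]
eef_rot: [-179.8, 0.0, -90.4]
contact_force: [-0.8, -0.6, 1.3]
gripper_width: 0.0296
```

Call:
{"fn": "apply_moves", "kwargs": {
  "moves": [
    [0,0,0.002,0,0,0],
    [0,0,0.004,0,0,0],
    [0,0,0.004,0,0,0]
  ]
}}

```text
time_s: 14.15
tcp_pos: [0.4814, 0.1221, 0.0375]
eef_rot: [-179.8, 0.0, -90.4]
contact_force: [-2.4, -1.0, 5.9]
gripper_width: 0.03
```

Call:
{"fn": "apply_moves", "kwargs": {
  "moves": [
    [0,0,0.002,0,0,0],
    [0,0,0.003,0,0,0],
    [0,0,0.003,0,0,0]
  ]
}}

```text
time_s: 14.52
tcp_pos: [0.4814, 0.1221, 0.0372]
eef_rot: [-179.8, 0.0, -90.4]
contact_force: [-3.4, 0.1, 8.5]
gripper_width: 0.0299
```

The die began bearing at about TCP z 0.0378 (around 8.3 mm of travel), and die force is now about 6 N. One more small step, then hold.

Call:
{"fn": "apply_moves", "kwargs": {
  "moves": [
    [0,0,0.0015,0,0,0],
    [0,0,0.0033,0,0,0],
    [0,0,0.0033,0,0,0],
    [0,0,0.0033,0,0,0]
  ]
}}

```text
time_s: 15.02
tcp_pos: [0.4814, 0.1221, 0.037]
eef_rot: [-179.8, 0.0, -90.4]
contact_force: [-4.5, -1.0, 9.7]
gripper_width: 0.0296
```

```bash
python3 -c "
from plant import status
s=status.get_state();print(s['contact_force'],s['moment'],s['tcp_pos'],s['time_s'])"
```

```text
[-4.53409512 -0.97319479  9.72888795] [-0.01824464  1.51117052 -0.0260655 ] [0.4814038  0.12209222 0.03699537] 15.025
```

Call:
{"fn": "apply_moves", "kwargs": {
  "moves": [
    [0,0,0.002,0,0,0],
    [0,0,0.004,0,0,0],
    [0,0,0.004,0,0,0],
    [0,0,0.004,0,0,0],
    [0,0,0.004,0,0,0]
  ]
}}

```text
time_s: 15.65
tcp_pos: [0.4814, 0.1221, 0.0368]
eef_rot: [-179.8, 0.0, -90.3]
contact_force: [-4.2, 0.0, 10.7]
gripper_width: 0.0295
```

```bash
python3 -c "
from plant import status,imaging
for k in range(3):
  s=status.get_state();print(s['contact_force'],s['moment'],s['tcp_pos'],s['time_s']);imaging.capture('top')"
```

```text
[-4.18905753  0.03336236 10.65673273] [-0.02267083  1.78382859  0.01431544] [0.48139368 0.12207773 0.03678579] 15.65
[-3.495416    0.44218576 10.42925182] [ 0.02600444  1.68952895 -0.02384587] [0.48141312 0.12211784 0.03677468] 15.7
[-4.30028651  0.37364379 10.91221707] [ 0.00849875  1.73073217 -0.02435115] [0.48143747 0.12208983 0.03679289] 15.75
```

Call:
{"fn": "apply_moves", "kwargs": {
  "moves": [
    [0,0,0.004,0,0,0],
    [0,0,0.005,0,0,0],
    [0,0,0.005,0,0,0],
    [0,0,0.005,0,0,0],
    [0,0,0.005,0,0,0],
    [0,0,0.005,0,0,0],
    [0,0,0.005,0,0,0],
    [0,0,0.005,0,0,0],
    [0,0,0.005,0,0,0],
    [0,0,0.005,0,0,0],
    [0,0,0.005,0,0,0]
  ]
}}

```text
time_s: 17.18
tcp_pos: [0.4814, 0.1221, 0.0365]
eef_rot: [-179.8, 0.0, -90.3]
contact_force: [-5.9, -0.3, 14.1]
gripper_width: 0.0302
```

```bash
python3 -c "
from plant import status,imaging
for k in range(3):
  s=status.get_state();print(s['contact_force'],s['moment'],s['tcp_pos'],s['time_s']);imaging.capture('top')"
```

```text
[-5.94560896 -0.30702942 14.08592143] [-0.04041367  2.04664987 -0.03230079] [0.48142187 0.12209278 0.03651472] 17.175
[-4.73108767 -0.83529147 13.27520675] [-0.02831504  2.02023102 -0.01068562] [0.48140542 0.12207785 0.03650731] 17.225
[-4.74495918  0.60705282 12.52275052] [-0.01090971  2.0432375  -0.020625  ] [0.48141856 0.12209655 0.03652055] 17.275
```

Cap force is about 13–14 N (die about 10–11 N), held for over a second with the TCP steady. Now a slow, straight lift.

Call:
{"fn": "apply_moves", "kwargs": {
  "moves": [
    [0,0,0,0,0,0],
    [0,0,-0.004,0,0,0],
    [0,0,-0.008,0,0,0],
    [0,0,-0.013,0,0,0],
    [0,0,-0.018,0,0,0],
    [0,0,-0.023,0,0,0],
    [0,0,-0.028,0,0,0],
    [0,0,-0.033,0,0,0],
    [0,0,-0.038,0,0,0],
    [0,0,-0.044,0,0,0],
    [0,0,-0.05,0,0,0],
    [0,0,-0.06,0,0,0]
  ]
}}

```text
time_s: 18.82
tcp_pos: [0.4814, 0.1221, 0.0485]
eef_rot: [-179.8, 0.0, -90.3]
contact_force: [0.0, 0.2, -0.1]
gripper_width: 0.03
```

Call:
{"fn": "apply_moves", "kwargs": {
  "moves": [
    [0,0,-0.02,0,0,0],
    [0,0,-0.06,0,0,0],
    [0,0,-0.15,0,0,0],
    [0,0,-0.25,0,0,0],
    [0,0,-0.35,0,0,0],
    [0,0,-0.45,0,0,0],
    [0,0,-0.5,0,0,0],
    [0,0,-0.5,0,0,0],
    [0,0,-0.5,0,0,0]
  ]
}}

```text
time_s: 19.95
tcp_pos: [0.4805, 0.1218, 0.1478]
eef_rot: [-179.8, 0.0, -90.3]
contact_force: [-0.4, -0.7, -1.4]
gripper_width: 0.0297
```

```bash
python3 look.py w10;python3 -c "
from plant import imaging
import cv2
p,d=imaging.capture('side');cv2.imwrite('pics/s10.png',cv2.resize(p[120:260,180:340],None,fx=4.5,fy=4))"
```

```text
19.95 [0.4805 0.1218 0.1478] [-1.7983e+02  1.0000e-02 -9.0340e+01] [ 37.1   7.5 -28.1   0.1 -54.3 -37.5] [-0.44 -0.72 -1.42] 0.02965515181740152
```

View pics/w10.png

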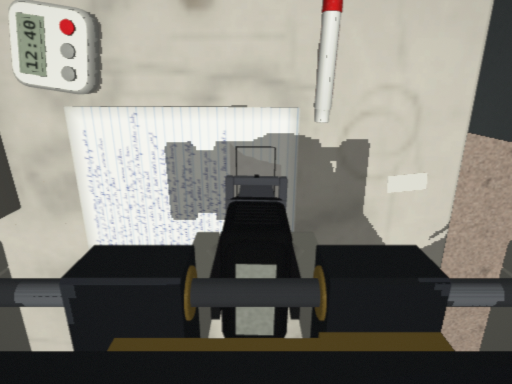

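View pics/s10.png

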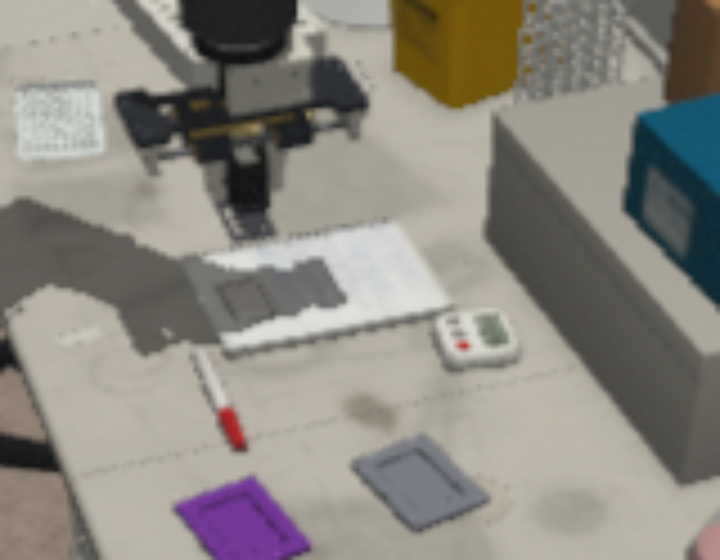

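Both views show the stamp clear of the page, with the notebook in place (box near edge at about (256,147)) and the grey tray empty. Moving back towards the tray for a clean look at it.

Call:
{"fn": "apply_moves", "kwargs": {
  "moves": [
    [0.1,-0.02,0,0,0,-0.02],
    [0.25,-0.05,0,0,0,-0.05],
    [0.4,-0.09,0,0,0,-0.08],
    [0.55,-0.12,0,0,0,-0.11],
    [0.7,-0.15,0,0,0,-0.137],
    [0.85,-0.18,0,0,0,-0.137],
    [1,-0.21,0,0,0,-0.137],
    [1,-0.21,0,0,0,-0.137],
    [1,-0.21,0,0,0,-0.137]
  ]
}}

```text
time_s: 21.18
tcp_pos: [0.521, -0.0786, 0.1472]
eef_rot: [-179.9, -0.0, -78.0]
contact_force: [-0.2, 0.5, -1.9]
gripper_width: 0.03
```

```bash
python3 look.py w11
python3 - <<'E'
from plant import imaging
from h import *
f=np.load("pics/w10.npz");T=f["T"];i=imaging.camera_info("wrist");g=cv2.cvtColor(f["p"],cv2.COLOR_BGR2GRAY)
print(g[140:154,250],g[158,230:282])
print(ray(T,i,[(236.3,147.3),(275,147.6)],.012).round(4))
E
```

```text
21.175 [ 0.521  -0.0786  0.1472] [-1.7992e+02 -3.0000e-02 -7.8050e+01] [ 12.8  10.5 -24.4   0.  -55.   -0.9] [-0.21  0.51 -1.85] 0.02996885173274753
[240 168 139 137 137 131  75  82 130 137 138 137 138 138] [125 119 119 119 117  90  65 102 120 122 121 121 121 121 122 121 121 121
 121 121 121 121 121 123 126 131 135 137 137 137 131 131 135 137 137 137
 137 137 136 132 131 135 137 132  90  76 119 132 130 134 137 137]
[[0.4966 0.0921 0.012 ]
 [0.4609 0.0927 0.012 ]]
```

View pics/w11.png

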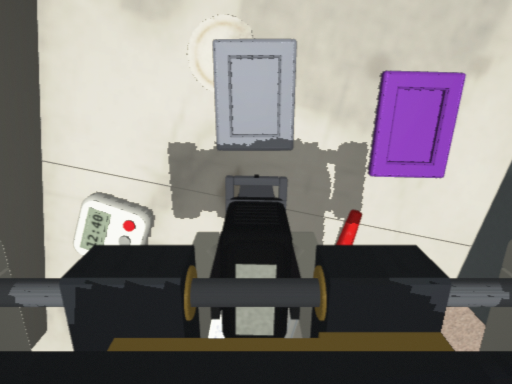

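The empty grey tray is fully visible, spanning (214,40) to (296,150). The notebook's box edge is within 1 mm of where it was. Measuring the tray and the foot in this view.

Run:
```python
from tray import *
tray('w11',203,310,30,165)
f=np.load("pics/w11.npz");p=f["p"];T=f["T"];i=imaging.camera_info("wrist")
cv2.imwrite("pics/w11c.png",cv2.resize(p[30:200,200:310],None,fx=5,fy=3.5,interpolation=cv2.INTER_NEAREST))
g=cv2.cvtColor(p,cv2.COLOR_BGR2GRAY)
print(g[168:184,240],g[190,220:295])
F=ray(T,i,[(225.3,176.2),(287.4,176.2)],.1472-.0341+.006);print(F.round(4))
a=np.radians(12.05); q=F.mean(0)[:2]+.031*np.array([-np.sin(a),np.cos(a)]); tcp=np.array([.521,-.0786])
tx=np.array([np.cos(np.radians(-78.05)),np.sin(np.radians(-78.05))]);ty=np.array([tx[1],-tx[0]])
print("foot centre cam",q,"in tool",(q-tcp)@tx*1e3,(q-tcp)@ty*1e3)
```

```text
tray ((535.6830444335938, -150.76785278320312), (70.73721313476562, 94.48883056640625), 11.941380500793457)
333 -78.03 | 223 12.24 | 332 -77.85 | 201 11.92 | 
centre [ 535.7 -150.8] [70.3, 94.0, 70.0, 94.4]
[109 108 107 106 104 104 102  86  69  70  81  85  85  85  84  82] [104 103  99  96  93  84  82  83  83  85  84  83  79  73  83  92  93  93
  91  77  65  65  65  64  64  64  65  64  65  65  65  63  65  64  65  66
  64  65  65  64  64  65  65  65  65  65  64  64  64  64  64  66  70 105
 123 125 125 123  95  79  82  84  84  85  84  83  85 111 122 124 124 122
 122 123 123]
[[ 0.544  -0.1064  0.1191]
 [ 0.5075 -0.1141  0.1191]]
foot centre cam [ 0.51929932 -0.07992499] in tool 0.9441407455683759 1.9381730973056042
```

View pics/w11c.png

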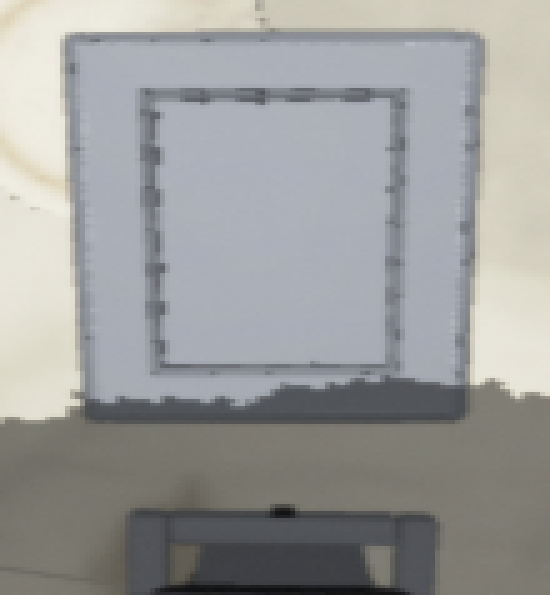

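Call:
{"fn": "apply_moves", "kwargs": {
  "moves": [
    [0.1,0,0,0,0,0],
    [0.22,0,0,0,0,0],
    [0.33,-0.005,0,0,0,0],
    [0.364,-0.005,0.05,0,0,0],
    [0.364,-0.005,0.15,0,0,0],
    [0.364,-0.005,0.25,0,0,0],
    [0.364,-0.005,0.32,0,0,0],
    [0.364,-0.005,0.34,0,0,0],
    [0.364,-0.005,0.34,0,0,0],
    [0.364,-0.005,0.34,0,0,0]
  ]
}}

```text
time_s: 22.48
tcp_pos: [0.5379, -0.1491, 0.0801]
eef_rot: [-179.8, -0.1, -78.0]
contact_force: [-0.3, -0.1, -1.1]
gripper_width: 0.0298
```

```bash
python3 look.py w12
python3 - <<'E'
from h import *
p=np.load("pics/w12.npz")["p"]
cv2.imwrite("pics/w12c.png",cv2.resize(p[110:250,180:330],None,fx=5,fy=4,interpolation=cv2.INTER_NEAREST))
E
```

```text
22.475 [ 0.5379 -0.1491  0.0801] [-1.7983e+02 -5.0000e-02 -7.7990e+01] [  4.6  17.6 -25.1   0.  -47.2   7.4] [-0.35 -0.14 -1.11] 0.02976028124540161
```

View pics/w12c.png

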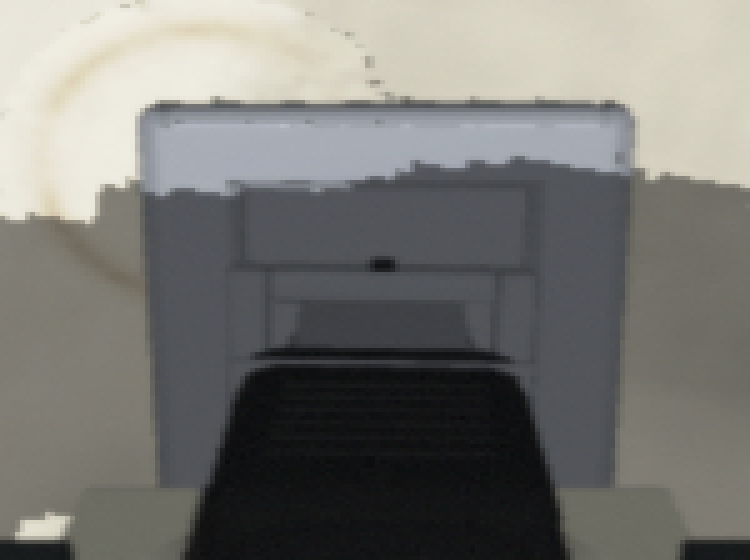

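The foot is centred on the pocket, about 0.5 mm off. Fine correction, then lower.

Call:
{"fn": "apply_moves", "kwargs": {
  "moves": [
    [0.002,0.0025,0.04,0,0,0],
    [0.002,0.0025,0.09,0,0,0],
    [0.002,0.0025,0.13,0,0,0],
    [0.002,0.0025,0.16,0,0,0],
    [0.002,0.0025,0.165,0,0,0],
    [0.002,0.0025,0.165,0,0,0],
    [0.002,0.0025,0.165,0,0,0]
  ]
}}

```text
time_s: 23.4
tcp_pos: [0.5378, -0.1497, 0.0474]
eef_rot: [-179.8, -0.1, -78.0]
contact_force: [0.2, -0.5, -2.0]
gripper_width: 0.03
```

```bash
python3 look.py w13
python3 - <<'E'
from h import *
p=np.load("pics/w13.npz")["p"]
cv2.imwrite("pics/w13c.png",cv2.resize(p[110:250,180:330],None,fx=5,fy=4,interpolation=cv2.INTER_NEAREST))
E
```

```text
23.4 [ 0.5378 -0.1497  0.0474] [-1.798e+02 -5.000e-02 -7.800e+01] [  4.6  20.  -26.9   0.  -42.9   7.4] [ 0.25 -0.51 -1.95] 0.030009681132050072
```

View pics/w13c.png

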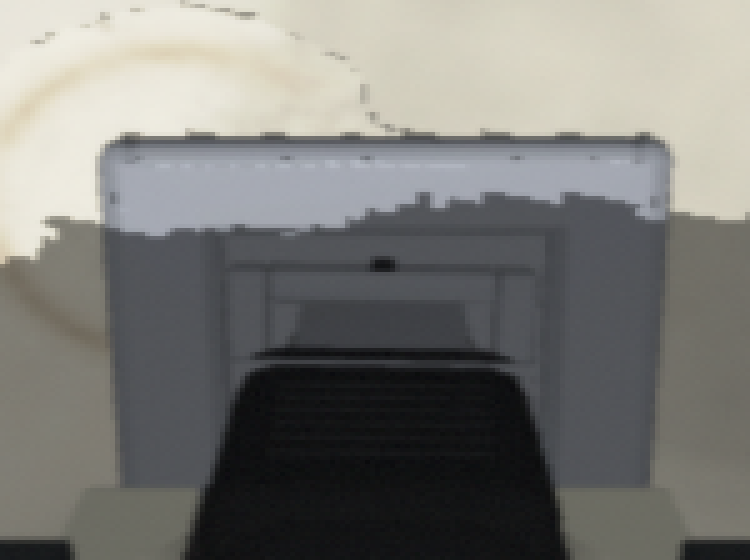

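Call:
{"fn": "apply_moves", "kwargs": {
  "moves": [
    [0,0.001,0.006,0,0,0],
    [0,0.001,0.012,0,0,0],
    [0,0.001,0.018,0,0,0],
    [0,0.001,0.024,0,0,0],
    [0,0.001,0.03,0,0,0],
    [0,0.001,0.036,0,0,0],
    [0,0.001,0.04,0,0,0],
    [0,0.001,0.04,0,0,0]
  ]
}}

```text
time_s: 24.45
tcp_pos: [0.5375, -0.1497, 0.0393]
eef_rot: [-179.8, -0.1, -78.0]
contact_force: [0.0, -0.3, -1.4]
gripper_width: 0.0299
```

Call:
{"fn": "apply_moves", "kwargs": {
  "moves": [
    [0,0,0.003,0,0,0],
    [0,0,0.007,0,0,0],
    [0,0,0.01,0,0,0],
    [0,0,0.01,0,0,0]
  ]
}}

```text
time_s: 24.95
tcp_pos: [0.5376, -0.1497, 0.0375]
eef_rot: [-179.8, -0.1, -78.0]
contact_force: [-0.2, 1.1, 1.2]
gripper_width: 0.0301
```

```bash
python3 look.py w14
python3 - <<'E'
from h import *
p=np.load("pics/w14.npz")["p"]
cv2.imwrite("pics/w14c.png",cv2.resize(p[110:250,180:330],None,fx=5,fy=4,interpolation=cv2.INTER_NEAREST))
E
```

```text
24.95 [ 0.5376 -0.1497  0.0375] [-1.798e+02 -6.000e-02 -7.799e+01] [  4.6  20.8 -27.4   0.  -41.6   7.4] [-0.18  1.09  1.23] 0.030052319002210358
```

View pics/w14c.png

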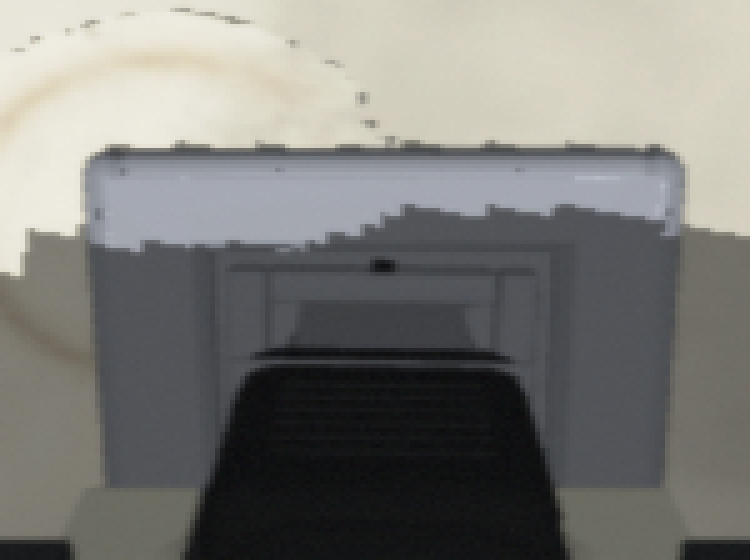

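The foot contacts at the height where it was first gripped (TCP 0.038), so it is fully home. Releasing.

Call:
{"fn": "apply_moves", "kwargs": {
  "moves": [
    [0,0,0,0,0,0],
    [0,0,0,0,0,0],
    [0,0,0,0,0,0],
    [0,0,0,0,0,0],
    [0,0,0,0,0,0],
    [0,0,0,0,0,0],
    [0,0,0,0,0,0],
    [0,0,0,0,0,0]
  ],
  "hand": -1
}}

```text
time_s: 26.0
tcp_pos: [0.5376, -0.1498, 0.0375]
eef_rot: [-179.8, -0.1, -78.0]
contact_force: [0.1, -0.2, 0.6]
gripper_width: 0.0875
```

Call:
{"fn": "apply_moves", "kwargs": {
  "moves": [
    [0,0,-0.05,0,0,0],
    [0,0,-0.15,0,0,0],
    [0,0,-0.35,0,0,0],
    [0,0,-0.6,0,0,0],
    [0,0,-0.85,0,0,0],
    [-0.1,0,-1,0,0,0],
    [-0.2,0,-1,0,0,0],
    [-0.2,0,-1,0,0,0]
  ]
}}

```text
time_s: 27.0
tcp_pos: [0.5284, -0.1098, 0.2388]
eef_rot: [-179.7, -0.1, -77.9]
contact_force: [-0.5, 0.4, -0.9]
gripper_width: 0.0876
```

```bash
python3 look.py w15
python3 - <<'E'
from plant import imaging
from h import *
p,d=imaging.capture('top');cv2.imwrite('pics/t15.png',p); np.savez('pics/t15.npz',p=p)
p,d=imaging.capture('side');cv2.imwrite('pics/s15.png',cv2.resize(p[150:280,180:330],None,fx=5,fy=4.5))
E
```

```text
27.0 [ 0.5284 -0.1098  0.2388] [-1.7968e+02 -6.0000e-02 -7.7910e+01] [  9.1   7.1 -15.6   0.  -67.    3. ] [-0.45  0.4  -0.93] 0.08760382356041903
```

View pics/w15.png

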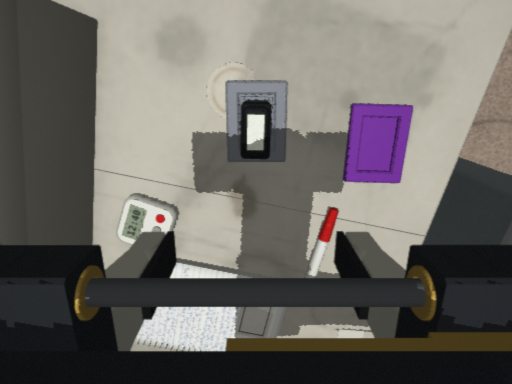

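View pics/s15.png

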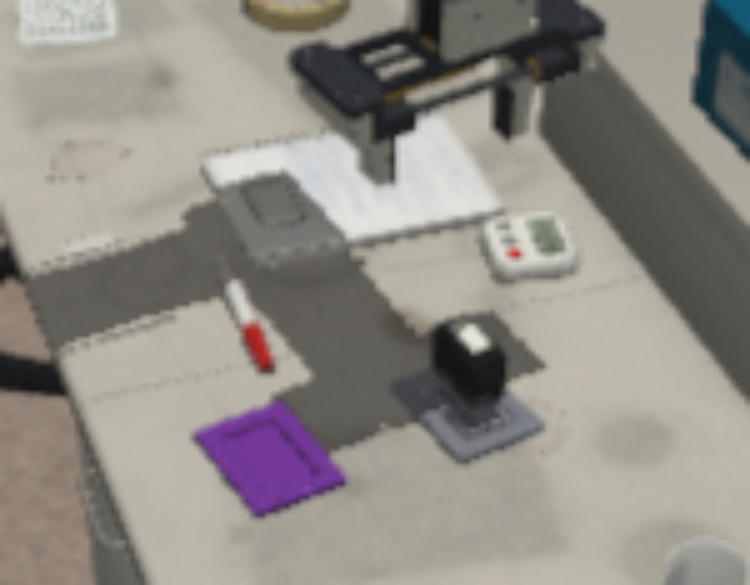

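The stamp stands upright in the grey tray (wrist (256,130)) with the gripper clear. One numeric check before handing in.

Run:
```python
from tray import *
tray('w15',215,300,70,175)
for n,(a,b,c,e) in {"w3":(230,300,95,180),"w15":(220,292,75,172)}.items():
    f=np.load(f"pics/{n}.npz");T=f["T"];d=f["d"];i=imaging.camera_info("wrist")
    v,u=np.mgrid[0:384,0:512]
    W=np.stack([(u-i["cx"])/i["fx"]*d,-(v-i["cy"])/i["fy"]*d,-d],-1)@T[:3,:3].T+T[:3,3]
    m=(W[...,2]>.078)&(u>a)&(u<b)&(v>c)&(v<e)
    P=(W[m][:,:2]*1e3).astype(np.float32);print(n,cv2.minAreaRect(P),np.median(W[m],0).round(4))
p=cv2.absdiff(np.load('pics/t15.npz')['p'],np.load('pics/top0.npz')['p']);cv2.imwrite('pics/diff.png',np.clip(p.astype(int)*3,0,255).astype(np.uint8))
```

```text
tray ((535.7667846679688, -150.96160888671875), (70.70599365234375, 94.49549865722656), 12.106431007385254)
242 -77.93 | 164 12.04 | 241 -77.98 | 152 12.11 | 
centre [ 535.7 -151.1] [70.1, 94.2, 70.2, 94.1]
w3 ((540.2886962890625, -166.50027465820312), (28.205963134765625, 87.4035873413086), 10.957358360290527) [ 0.5376 -0.152   0.0837]
w15 ((538.0465087890625, -157.78317260742188), (27.81948471069336, 70.29869079589844), 10.766134262084961) [ 0.5371 -0.152   0.0837]
```

View pics/diff.png

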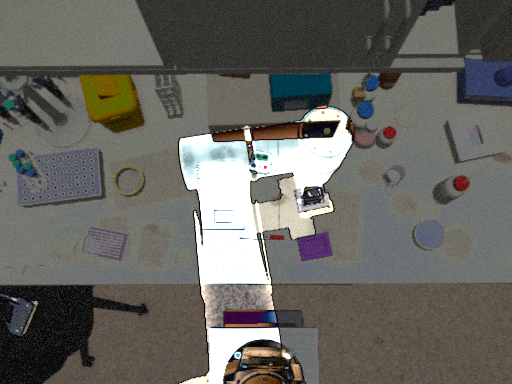

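The difference picture shows only the arm and its shadow plus an overall brightness change; no object is ghosted. The cap top is at the same height (0.0837) and the same place within 0.5 mm as at the start.

```bash
python3 -c "
from plant import r
print(r.close_job())"
```

```text
the job is handed in; nothing more can be done
None
```

The stamp was printed on the sign-off box and put back upright in the grey tray. The job was handed in at about 27 s of the 64 s allowed. It gives no verdict, so what follows is from my own checks.

- **Placing:** the close view before set-down put the foot within about 0.5 mm of the box centre, square to within about 1°.
- **Pressing:** the die began to bear after about 8 mm of travel. I held the cap for about 1.4 s. The readings at the end were 12.5 to 14 N on the cap, which I estimate as 10–11 N on the die. The wrist also read about 5 N sideways at full press, but the tool did not move, so I left it.
- **Lift:** the near edge of the box measured within 1 mm of where it was before pressing.
- **Tray:** the foot bottomed at the same tool height as when I first gripped the stamp. After release, the cap top was at the same height as at the start and within 0.5 mm sideways.
- **Bystanders:** a before-and-after top view shows no sign of them having moved, though the arm blocks part of that view.
- **Disagreements:** the wrist camera read about 2 mm off along the jaw direction, which I corrected by comparing foot and target in the same picture. One close tray measurement was spoiled by the cap covering its edge (102 mm long instead of 96 mm), so I discarded it.

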